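# Probe the flanging machine's slot through a guide bar

### The job

Lay the guide bar on the machine bed flush along the edge of the raised plate, with its hole over the long slot, and let go of it. Then take the long probe rod out of the rack and lower it upright through the bar's hole, touching neither the bore nor the slot, until its tip is about halfway down the slot. Finish while still holding it there, still and centred in the hole, and leave the other things where they are.

Things in the scene. Friction and masses are not known exactly. Their poses are not given: they have to be found in the camera images.
- bed: Fixed dark steel machine bed, 170 (x) x 260 (y) x 30 mm high, with a bright raised steel plate 100 x 260 mm over its +x part, 18 mm higher (top at 48 mm). Origin: at table level, under the middle of the raised plate's straight edge (that face looks to -x and runs along y). The low ledge, its top at z = 30 mm, reaches from x = -70 mm to the edge at x = 0. z up.
- slot (a point): Middle of the mouth of the slot in the bed's ledge: bed x = -25 mm, y = 0, z = 30 mm. The slot runs along the bed's y, 190 mm long, 32 mm wide (x), 30 mm deep, right down to the table. Axes as the bed's.
- guide: Loose aluminium bar lying flat, 200 (x) x 50 (y) x 25 mm high, about 0.55 kg. Grip rib on top, amid the bar: 60 (x) x 20 (y) mm, 40 mm tall (z = 25 to 65 mm). A round 28 mm hole goes right through at x = 65 mm, y = 0. Either long side may be laid to the plate: when flush, the hole's middle is over the slot's midline. Origin: centre of the underside, z up.
- guide_hole (a point): Centre of the upper mouth of the guide bar's 28 mm hole, at the bar's top face (25 mm above its underside). Its axes are the bar's.
- guide_end1 (a point): Centre of the lower edge of the bar's end near the hole (bar x = 100 mm, y = 0, z = 0), 25 mm from each long side.
- guide_end2 (a point): Centre of the lower edge of the bar's other end (bar x = -100 mm, y = 0, z = 0), 25 mm from each long side.
- rack: Fixed dark steel gauge rack block, 70 (x) x 150 (y) x 60 mm high, with two 13 mm holes 45 mm deep in its top, 80 mm apart along y (at y = +40 and -40 mm). One holds the probe rod, the other a shorter pin. Origin: centre of the underside, z up.
- probe: Loose steel probe rod standing in the rack, 0.2 kg or so: round shaft 12 mm thick and 120 mm long below a square head 24 x 24 mm and 45 mm tall (z = 120 to 165 mm, faces along its x and y). It is the taller of the two in the rack. Origin: centre of the lower tip, z up along the rod.
- probe_tip (a point): The middle of the probe rod's lower tip (same point as the rod's origin).
- pin: Leave alone: shorter steel pin in the rack, shaft 12 mm, 75 mm long, round head 28 mm wide and 19 mm tall. Origin: lower tip.
- roller: Leave alone: turned steel roller on the table, 72 mm wide, 28 mm high. Origin: centre of the underside.
- spanner: Leave alone: open-ended spanner lying on the table, 180 mm long. Origin on its underside.
- keybar: Leave alone: plain solid steel key bar on the table, 110 x 30 x 20 mm. Origin: centre of the underside.
- oil: Leave alone: grey oil bottle, 60 mm wide, 150 mm high. Origin: centre of the underside.
- brush: Leave alone: bench brush lying on the table, 200 mm long. Origin on its underside.
- collar: Leave alone: steel collar ring lying on the raised plate of the bed, 44 mm wide, 16 mm high. Origin: centre of the underside.
- tin: Leave alone: small open steel tin, 70 mm wide, 60 mm high. Origin: centre of the underside.
Not all that is in view belongs to the job. Leave any pink or red look-alike of the probe alone.

How it is judged:
On the way, in this order (a step that is already met when the one before it is completed fails the run):
1. the guide bar lies let go on the ledge, flush along the raised plate's edge, its hole over the slot (x of guide_end1 in the frame of bed between -0.0275 and -0.0225 m and z of guide_end1 in the frame of bed between 0.0275 and 0.0325 m and x of guide_end2 in the frame of bed between -0.0275 and -0.0225 m and z of guide_end2 in the frame of bed between 0.0275 and 0.0325 m and y of guide_hole in the frame of bed between -0.085 and 0.085 m and angle between guide's own z axis and vertical below 0.05 rad and contact force between the fingers and guide below 0.3 N), for 0.2 s.
2. the probe rod is held in the gripper, drawn clear of the rack (height (world z) of probe_tip above 0.07 m and contact force between the fingers and probe above 1 N), for 0.1 s.
At the end, for the whole second after the job is handed in: Probe rod held by the fingers, still, within 4 deg of upright, tip 4 to 25 mm above the slot bottom and within 4.5 mm of the hole axis, touching neither bar nor bed; bar let go, flat on the ledge, both ends within 2.5 mm of flush, hole within 85 mm of the slot middle (all of step 1 and contact force between the fingers and probe above 1 N and z of probe_tip in the frame of bed between 0.004 and 0.025 m and horizontal distance between probe_tip and guide_hole below 0.0045 m and angle between probe's own z axis and vertical below 0.07 rad and linear speed of probe below 0.02 m/s and contact force between probe and guide below 0.3 N and contact force between probe and bed below 0.3 N); the arm keeps its last pose, push and grip.
It fails at once if the probe rod touches the guide bar (contact force between probe and guide above 1 N).
It fails at once if the probe rod touches the machine bed (contact force between probe and bed above 1 N).
It fails at once if another thing is moved more than 40 mm (distance of any of pin, roller, spanner, keybar, oil, brush, collar, tin from where it was at the start of the episode above 0.04 m).
It also fails if it takes over 61 s, if anything falls off the work surface, if the arm or the gripper's body presses on something with over 40 N, if the wrist force passes 120 N, or if a joint passes its speed limit or range.

### The arm

A 7-joint arm with a two-finger parallel gripper is mounted at the origin on the work surface. World frame = base frame: x ahead of the robot, y to its left, z up, the work surface at z = 0. Lengths are in m, angles in rad, forces in N, time in s.
With the tool pointing down it reaches from about 0.4 to 0.85 m from the base axis. Payload 4.4 kg.
Tool frame: the origin (TCP) lies on the mounting face of the last link; the fingertips stand 199 mm ahead of it and the grasp point (between the pads) lies 180 mm ahead of it (grip_depth is the distance from the TCP to the grasp point, in m); z points along the fingers, y is the line along which they close (so a half turn about z gives the same grasp; the last joint's range is limited). The gripper opens to 94 mm and grips with 3 to 60 N. Pads are 16 mm wide; open, the fingers measure 119 mm over their backs; the gripper's body (75 mm by 177 mm) begins 78 mm behind the grasp point.
Start: joints at [-1.391, 0.628, 0.038, 1.517, -0.027, 0.996, -0.02], TCP at [0.158, 0.63, 0.405] pointing down, gripper open.
Joint ranges: [-3.06, 3.06], [-0.37, 2.12], [-1.25, 1.32], [0.18, 2.47], [-1.1, 4.24], [0.23, 1.98], [-2.94, 2.94]. Speed limits (rad/s): [2.57, 2.57, 3.14, 3.14, 3.14, 3.14, 3.14].

### API

Orientations are given as a unit quaternion [w, x, y, z].
In Python, from workcell import get_state, get_image, finish_job, grip_depth gives the robot as it stands.
- The arm moves only by the tool play_rows, never from a script. Its argument "plan" is a list of rows, each an object of numbers: "jaw": the gripper command: -1 is shut, 1 is fully open, values between are in proportion; "dx", "dy", "dz": the shift along the tool's x, y, z as a fraction of full scale; "spin": the turn about the tool's z as a fraction of full scale. A call has 1 to 8 rows; each row shifts and turns the commanded pose from where the row before left it, along the tool's axes as they then stand; what a row does not reach is not made up. Full scale, the value 1, is 0.04 m for a shift and 4 degrees for a turn. A row lasts 1/10 s, in which the tool goes at most 50 mm and 8.59 degrees, less where a joint would pass 70% of its speed; a pose out of reach is approached as far as the arm can. A call with a number of a shift or a turn outside -1 to 1 is refused whole. A call with a gripper value outside its range is refused whole. The fingers move at their own pace and stop on an object; "squeeze" is the grip in N (left out, the last holds). Time passes only in rows, so rows that do not move let the fingers close. It gives the time, the measured TCP pose, the force, the opening and the grip force at its end, in the units of the state.
- get_state(): the state, without advancing time (a new reading comes with each control period).
- get_image(name): name is "scene" or "top" or "wrist"; returns a dict with "color" (384x512x3 uint8, red, green, blue), "mtx" (3x3 intrinsics, pixels), "k1" (the pictures are not rectified: a ray, as slopes to the right and down, at radius r is drawn at 1 + k1 r^2 times it, then the intrinsics apply), "rvec" (rotation vector, rad) and "tvec" (3), from world to camera coordinates, as OpenCV has them; the wrist camera has in their place "hand_eye" (4x4, takes a point from camera to tool coordinates, whose origin is the TCP and whose axes are the flange's). Camera axes: x right, y down, z forward; pixel columns grow to the right and rows downward; lengths in m; the calibration is good to about 2 mm. A picture is of the moment at which its call begins: read the wrist's pose just before it. There is no depth.
- finish_job(): hands the job in; it is judged then, once.
The state is a dict: "t": time; "joints": joint angles; "joint_vel": joint speeds; "effort": joint torques, N m; "ee_pos": TCP position; "ee_rot": TCP orientation; "force": force on the tool from outside, world axes, zero at the start; "torque": the same for the moment, N m; "width": opening from 0.0 (shut) to 1.0 (fully open); "gripper_force": force on a finger pad.
Only numpy, scipy, OpenCV 4.12 (cv2) and the standard library are available. Lean on these libraries where they do the work, as an engineer would, in place of code of your own. Each camera call takes 0.05 s, during which the arm holds its last target. There are 200 camera calls.

## Working session

There is one attempt and no reset: what is moved stays moved. The work goes in short steps, Python scripts to look and compute and a tool call to move; the robot and the scene stay as the last step left them, time stands still between calls to the robot, and variables do not carry over. Pictures are saved under pics/ and viewed, at most 10 in all, crops included, and the job is handed in when it is done.

Besides the shell and the picture viewer there is one more tool, called after "Emit:" by a JSON object that holds its "op" and its "data". play_rows: Moves the arm, as the interface text tells. Its arguments: {"type":"object","properties":{"plan":{"type":"array"},"squeeze":{"type":"number"}},"required":["plan"]}

```bash
mkdir -p pics; ls; cat > h.py <<'E'
import numpy as np,cv2
from workcell import get_state,get_image,finish_job,grip_depth
from scipy.spatial.transform import Rotation as R
def rot(q): return R.from_quat([q[1],q[2],q[3],q[0]])
def cam(im,st=None):
    if "hand_eye" in im:
        H=np.array(im["hand_eye"]);T=np.eye(4);T[:3,:3]=rot(st["ee_rot"]).as_matrix();T[:3,3]=st["ee_pos"]
        M=T@H;return M[:3,:3],M[:3,3]
    Rm=cv2.Rodrigues(np.array(im["rvec"],float))[0];return Rm.T,-Rm.T@np.array(im["tvec"],float).ravel()
def rays(im,px,st=None):
    Rw,c=cam(im,st)
    p=np.array(px,float).reshape(-1,1,2)
    u=cv2.undistortPoints(p,np.array(im["mtx"],float),np.array([im["k1"],0,0,0],float),None,None,None,(3,50,1e-9)) if 0 else cv2.undistortPoints(p,np.array(im["mtx"],float),np.array([im["k1"],0,0,0],float))
    u=u.reshape(-1,2);d=np.c_[u,np.ones(len(u))]@Rw.T
    return c,d
def plane(im,px,z,st=None):
    c,d=rays(im,px,st);return c+d*((z-c[2])/d[:,2])[:,None]
def proj(im,P,st=None):
    Rw,c=cam(im,st);r=cv2.Rodrigues(Rw.T)[0]
    return cv2.projectPoints(np.array(P,float).reshape(-1,1,3),r,-Rw.T@c,np.array(im["mtx"],float),np.array([im["k1"],0,0,0],float))[0].reshape(-1,2)
def save(im,n): cv2.imwrite("pics/"+n,im["color"][:,:,::-1])
E
python3 - <<'E'
from h import *
import pickle
s=get_state();print(s,grip_depth)
for n in("scene","top"):
    i=get_image(n);pickle.dump(i,open(n+".pkl","wb"))
    big=cv2.resize(i["color"],(800,600),interpolation=cv2.INTER_CUBIC);cv2.imwrite(f"pics/{n}.png",big[:,:,::-1]);print(n,cam(i)[1],i["mtx"],i["k1"])
E
```

```text
pics
{'t': 0.0, 'joints': array([-1.39083102,  0.62932072,  0.03844604,  1.51837938, -0.02700753,
        0.99626692, -0.01999185]), 'joint_vel': array([-0.0010785 ,  0.00072599, -0.00173147, -0.00012169,  0.00137823,
        0.00012537, -0.00072851]), 'effort': array([ 5.63583999e-04, -5.49710405e+01,  1.14336602e+00, -1.86643660e+01,
       -5.22864726e-02,  2.34660931e-02,  1.54786057e-04]), 'ee_pos': array([0.15804088, 0.63018891, 0.40376667]), 'ee_rot': array([-1.04171693e-04,  1.22573333e-01,  9.92459025e-01, -9.22290934e-04]), 'force': array([ 0.57019344, -0.70738018, -0.21522264]), 'torque': array([ 0.01023258, -0.01493145,  0.01554167]), 'gripper_force': 0.0, 'width': 1.0016618911460355} 0.1804
scene [1.55967703 0.07355033 0.88229954] [[465.68921632   0.         256.4209385 ]
 [  0.         465.68921632 195.46329269]
 [  0.           0.           1.        ]] 0.04122432335694076
top [ 0.46932429 -0.01905153  1.1032605 ] [[359.84764273   0.         258.03441207]
 [  0.         359.84764273 196.51744907]
 [  0.           0.           1.        ]] -0.03561201511200085
```

View pics/scene.png

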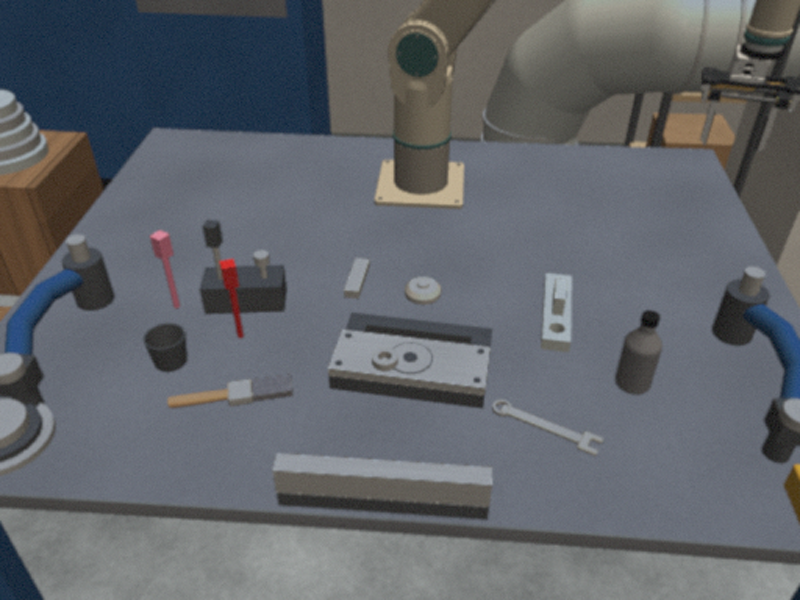

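View pics/top.png

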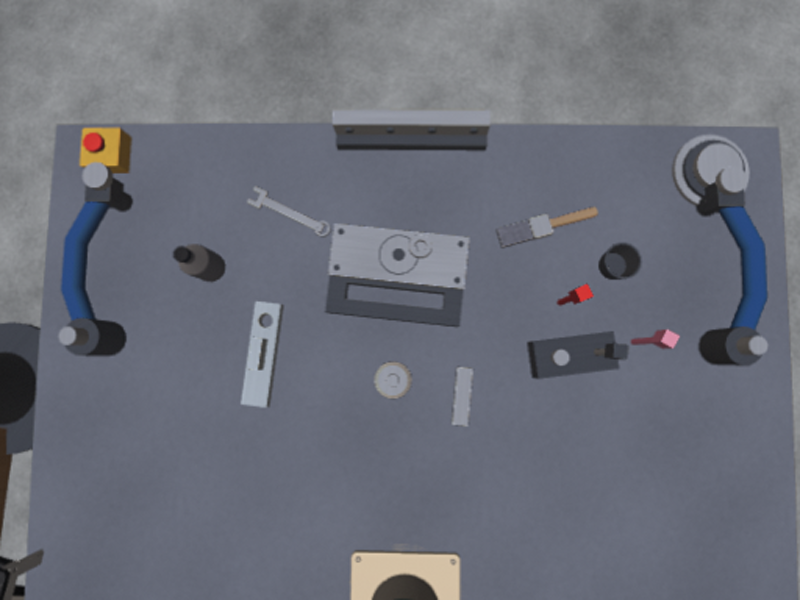

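The top view (800x600) shows the guide bar at (262,355) with its hole at (265,320), the bed's slot at (395,296), and the rack at (575,355) with a pin at (561,357).
There are three candidates for the probe: the dark-headed rod in the rack at (615,351), the red one at (580,294) and the pink one at (668,339). The dark one stands in the rack, so it fits. I'll confirm that with a crop while measuring.

```bash
python3 - <<'E'
from h import *
import pickle
T=pickle.load(open("top.pkl","rb"));S=pickle.load(open("scene.pkl","rb"))
c=T["color"];g=cv2.cvtColor(c,cv2.COLOR_RGB2GRAY)
f=0.64
def comp(mask,seed):
    n,l=cv2.connectedComponents(mask.astype(np.uint8)); 
    return (l==l[int(seed[1]),int(seed[0])]).astype(np.uint8)
def rect(m,z,name):
    k,_=cv2.findContours(m,cv2.RETR_EXTERNAL,cv2.CHAIN_APPROX_NONE)
    k=max(k,key=cv2.contourArea).reshape(-1,2)
    P=plane(T,k,z)[:,:2]
    r=cv2.minAreaRect((P*1000).astype(np.float32));print(name,r,cv2.boundingRect(k));print((cv2.boxPoints(r)).round(1).tolist())
for n,p in dict(plate=(350,245),guide=(255,390),table=(300,400),ledge=(335,300),slot=(395,296),rack=(545,355),hole=(265,320),head=(617,351)).items():
    print(n,c[int(p[1]*f),int(p[0]*f)])
bright=g>130
rect(comp(bright,(350*f,262*f)),.048,"plate"); rect(comp(bright,(255*f,395*f)),.025,"guide")
a=cv2.resize(c[185:260,325:445],(640,400),interpolation=cv2.INTER_CUBIC)
b=cv2.resize(S["color"][130:230,85:195],(440,400),interpolation=cv2.INTER_CUBIC)
d=cv2.resize(c[185:265,145:195],(250,400),interpolation=cv2.INTER_CUBIC)
e=cv2.resize(c[135:215,200:310],(550,400),interpolation=cv2.INTER_CUBIC)
o=np.hstack([np.hstack([a]),]);
o=np.vstack([np.hstack([cv2.resize(a,(448,280)),cv2.resize(b,(308,280))]),np.hstack([cv2.resize(d,(200,320)),cv2.resize(e,(440,320)),np.zeros((320,116,3),np.uint8)])])
cv2.imwrite("pics/crop.png",o[:,:,::-1])
E
```

```text
plate [147 150 161]
guide [161 170 183]
table [102 106 121]
ledge [68 71 80]
slot [ 98 102 115]
rack [66 69 79]
hole [105 109 123]
head [66 71 80]
plate ((665.7381591796875, 19.677886962890625), (262.3583679199219, 99.32781982421875), 84.43473815917969) (210, 143, 90, 42)
[[603.5999755859375, -106.0999984741211], [702.4000244140625, -115.69999694824219], [727.9000244140625, 145.39999389648438], [629.0, 155.10000610351562]]
guide ((475.67022705078125, 284.0840759277344), (50.401424407958984, 200.95196533203125), 83.9318618774414) (154, 193, 25, 68)
[[373.1000061035156, 269.6000061035156], [572.9000244140625, 248.39999389648438], [578.2000122070312, 298.5], [378.3999938964844, 319.79998779296875]]
```

View pics/crop.png

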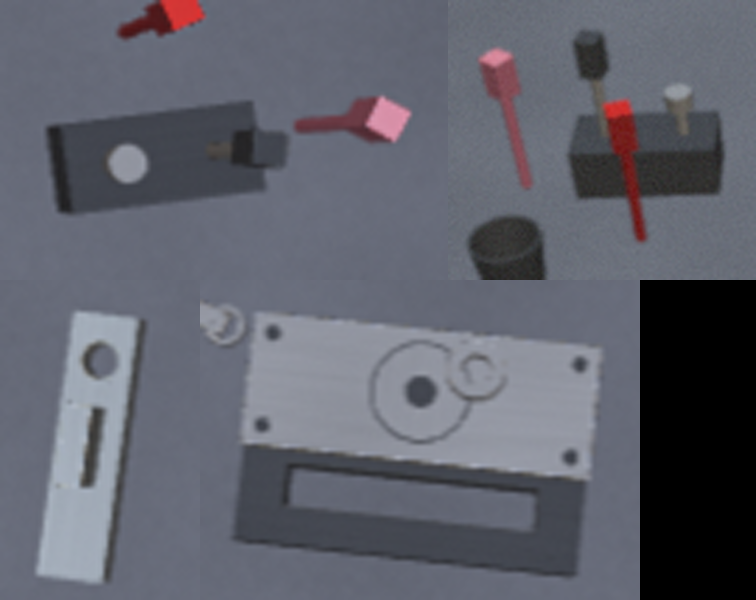

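The crop confirms it: the dark square head stands in the rack beside the short pin, while the red and pink ones stand on the table. Next I work out the move to the guide.

```bash
cat >> h.py <<'E'
def go(x,y,gz,yaw):
    """steps to grasp point x,y,gz (mm) with tool y at yaw deg (mod 180); shifts in tool axes NOW and after spin"""
    s=get_state();r=rot(s["ee_rot"]).as_matrix();p=np.array(s["ee_pos"])+r[:,2]*grip_depth
    d=np.array([x,y,gz])/1000-p
    cy=np.degrees(np.arctan2(r[1,1],r[0,1]));dy=(yaw-cy+90)%180-90
    r2=R.from_euler('z',dy,degrees=True).as_matrix()@r
    print("t",round(s["t"],2),"grasp mm",(p*1000).round(1),"yaw",cy.round(2),"tilt z",r[:,2].round(3),"j",np.round(s["joints"],2),"F",np.round(s["force"],1),"w",round(s["width"],3),"gf",round(s["gripper_force"],1))
    print(" units now",(r.T@d/.04).round(2)," spin units",(-dy/4).round(2)," units after spin",(r2.T@d/.04).round(2))
E
python3 -c "
from h import *
go(475.7,284.1,140,83.94)"
```

```text
t 0.1 grasp mm [158.  629.9 223.5] yaw 75.91 tilt z [-0.    -0.002 -1.   ] j [-1.39  0.63  0.04  1.52 -0.03  1.   -0.02] F [-0.1  0.1  0.6] w 1.0 gf 0.0
 units now [-9.81 -6.45  2.1 ]  spin units -2.01  units after spin [-8.81 -7.76  2.1 ]
```

Emit:
{"op": "play_rows", "data": {"plan": [{"jaw": 1, "spin": -0.67, "dx": 0, "dy": 0, "dz": 0}, {"jaw": 1, "spin": -0.67}, {"jaw": 1, "spin": -0.67}, {"jaw": 1, "dx": -0.5, "dy": -0.4}, {"jaw": 1, "dx": -0.75, "dy": -0.65}, {"jaw": 1, "dx": -0.75, "dy": -0.65}, {"jaw": 1, "dx": -0.75, "dy": -0.65}, {"jaw": 1, "dx": -0.75, "dy": -0.65}]}}

```text
$.plan[1]: bad value
```

Emit:
{"op": "play_rows", "data": {"plan": [{"jaw": 1, "dx": -0.75, "dy": -0.65}, {"jaw": 1, "dx": -0.75, "dy": -0.65}, {"jaw": 1, "dx": -0.75, "dy": -0.65}, {"jaw": 1, "dx": -0.75, "dy": -0.65, "dz": 0.3}, {"jaw": 0.5, "dx": -0.75, "dy": -0.65, "dz": 0.6}, {"jaw": 0.2, "dx": -0.75, "dy": -0.65, "dz": 0.6}, {"jaw": 0.2, "dx": -0.75, "dy": -0.65, "dz": 0.6}, {"jaw": 0.2}]}}

```text
$.plan[0]: bad value
```

```bash
python3 - <<'E'
from h import *
go(475.7,284.1,45,83.94)
s=get_state();w=get_image("wrist");save(w,"w1.png");s=get_state()
P=[[475.7,284.1,65]]
print(proj(w,np.array(P)/1000,s))
E
```

```text
t 0.1 grasp mm [158.  629.9 223.5] yaw 75.91 tilt z [-0.    -0.002 -1.   ] j [-1.39  0.63  0.04  1.52 -0.03  1.   -0.02] F [-0.1  0.1  0.6] w 1.0 gf 0.0
 units now [-9.81 -6.45  4.47]  spin units -2.01  units after spin [-8.81 -7.75  4.47]
[[ 83.56874032 439.50860105]]
```

View pics/w1.png

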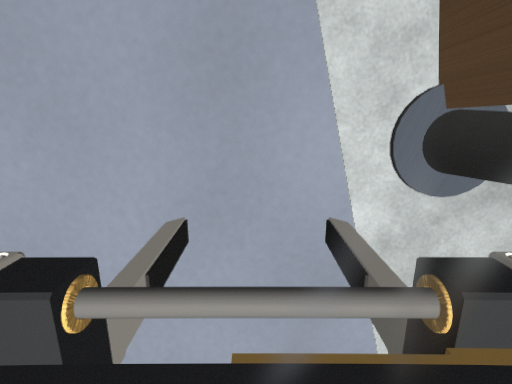

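The rows were refused because each one needs every key. The arm hasn't moved, and the wrist picture shows only the table edge and the fingers. I'll send them again with all keys filled in.

Emit:
{"op": "play_rows", "data": {"plan": [{"jaw": 1, "spin": -0.67, "dx": 0, "dy": 0, "dz": 0}, {"jaw": 1, "spin": -0.67, "dx": 0, "dy": 0, "dz": 0}, {"jaw": 1, "spin": -0.67, "dx": 0, "dy": 0, "dz": 0}, {"jaw": 1, "dx": -0.5, "dy": -0.4, "dz": 0, "spin": 0}, {"jaw": 1, "dx": -0.75, "dy": -0.65, "dz": 0, "spin": 0}, {"jaw": 1, "dx": -0.75, "dy": -0.65, "dz": 0, "spin": 0}, {"jaw": 1, "dx": -0.75, "dy": -0.65, "dz": 0, "spin": 0}, {"jaw": 1, "dx": -0.75, "dy": -0.65, "dz": 0, "spin": 0}]}}

```text
t: 0.95
ee_pos: [0.2856, 0.4951, 0.4044]
ee_rot: [-0.0, 0.053, 0.999, -0.0]
force: [0.7, 0.9, 0.3]
width: 0.999
gripper_force: 0.0
```

Emit:
{"op": "play_rows", "data": {"plan": [{"jaw": 1, "dx": -0.75, "dy": -0.65, "dz": 0, "spin": 0}, {"jaw": 1, "dx": -0.75, "dy": -0.65, "dz": 0, "spin": 0}, {"jaw": 1, "dx": -0.75, "dy": -0.65, "dz": 0.3, "spin": 0}, {"jaw": 0.5, "dx": -0.75, "dy": -0.65, "dz": 0.6, "spin": 0}, {"jaw": 0.2, "dx": -0.75, "dy": -0.65, "dz": 0.6, "spin": 0}, {"jaw": 0.2, "dx": -0.75, "dy": -0.65, "dz": 0.6, "spin": 0}, {"jaw": 0.2, "dx": -0.4, "dy": -0.4, "dz": 0, "spin": 0}, {"jaw": 0.2, "dx": 0, "dy": 0, "dz": 0, "spin": 0}]}}

```text
t: 1.75
ee_pos: [0.4638, 0.301, 0.3196]
ee_rot: [-0.0, 0.056, 0.998, -0.002]
force: [0.4, -0.3, 0.1]
width: 0.618
gripper_force: 0.0
```

```bash
python3 - <<'E'
from h import *
go(475.7,284.1,45,83.94)
s=get_state();w=get_image("wrist");save(w,"w2.png")
print(proj(w,np.array([[475.7,284.1,65],[540.3,277.2,25]])/1000,s))
E
```

```text
t 1.75 grasp mm [463.8 300.4 139.2] yaw 83.56 tilt z [-0.    -0.003 -1.   ] j [-0.63  0.6  -0.    1.87  0.01  0.67  0.83] F [ 0.4 -0.3  0.1] w 0.618 gf 0.0
 units now [-0.34 -0.36  2.36]  spin units -0.09  units after spin [-0.34 -0.37  2.36]
[[240.29747403 219.22590155]
 [243.59990595 263.13004486]]
```

View pics/w2.png

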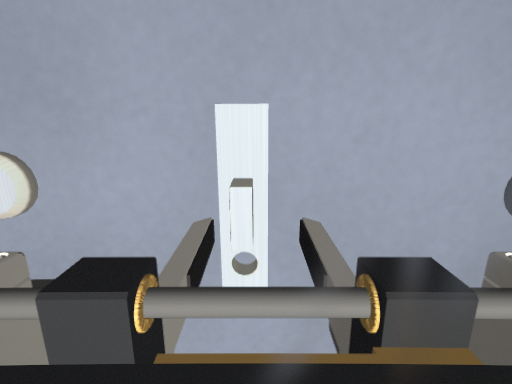

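The wrist view shows the rib at (242,217) and the hole at (245,262), both within 2 px of the prediction. I'll descend and grip.

Emit:
{"op": "play_rows", "data": {"plan": [{"jaw": 0.2, "dx": -0.34, "dy": -0.36, "dz": 0, "spin": -0.09}, {"jaw": 0.2, "dx": 0, "dy": 0, "dz": 0.8, "spin": 0}, {"jaw": 0.2, "dx": 0, "dy": 0, "dz": 0.8, "spin": 0}, {"jaw": 0.2, "dx": 0, "dy": 0, "dz": 0.5, "spin": 0}, {"jaw": 0.2, "dx": 0, "dy": 0, "dz": 0.2, "spin": 0}, {"jaw": 0.2, "dx": 0, "dy": 0, "dz": 0, "spin": 0}, {"jaw": -1, "dx": 0, "dy": 0, "dz": 0, "spin": 0}, {"jaw": -1, "dx": 0, "dy": 0, "dz": 0, "spin": 0}], "squeeze": 40}}

```text
t: 2.6
ee_pos: [0.4738, 0.2897, 0.2299]
ee_rot: [0.001, 0.049, 0.999, 0.001]
force: [1.4, 0.3, 0.1]
width: 0.467
gripper_force: 0.0
```

Emit:
{"op": "play_rows", "data": {"plan": [{"jaw": -1, "dx": 0, "dy": 0, "dz": 0, "spin": 0}, {"jaw": -1, "dx": 0, "dy": 0, "dz": 0, "spin": 0}, {"jaw": -1, "dx": 0, "dy": 0, "dz": 0, "spin": 0}, {"jaw": -1, "dx": 0, "dy": 0, "dz": 0, "spin": 0}, {"jaw": -1, "dx": 0, "dy": 0, "dz": 0, "spin": 0}, {"jaw": -1, "dx": 0, "dy": 0, "dz": 0, "spin": 0}]}}

```text
t: 3.2
ee_pos: [0.4737, 0.2865, 0.2291]
ee_rot: [-0.001, 0.051, 0.999, -0.002]
force: [-1.2, -5.2, 5.8]
width: 0.209
gripper_force: 40.0
```

```bash
python3 -c "
from h import *
go(475.7,284.1,145,83.94)"
```

```text
t 3.2 grasp mm [473.5 285.9  48.7] yaw 84.18 tilt z [-0.001 -0.004 -1.   ] j [-0.59  0.75 -0.01  1.92  0.02  0.47  0.86] F [-1.2 -5.2  5.8] w 0.209 gf 40.0
 units now [-0.06 -0.05 -2.41]  spin units 0.06  units after spin [-0.06 -0.05 -2.41]
```

Emit:
{"op": "play_rows", "data": {"plan": [{"jaw": -1, "dx": 0, "dy": 0, "dz": -0.4, "spin": 0}, {"jaw": -1, "dx": 0, "dy": 0, "dz": -0.7, "spin": 0}, {"jaw": -1, "dx": 0, "dy": 0, "dz": -0.7, "spin": 0.5}, {"jaw": -1, "dx": 0, "dy": 0, "dz": -0.6, "spin": 1}, {"jaw": -1, "dx": 0, "dy": 0, "dz": 0, "spin": 1}, {"jaw": -1, "dx": 0, "dy": 0, "dz": 0, "spin": 1}, {"jaw": -1, "dx": 0, "dy": 0, "dz": 0, "spin": 1}, {"jaw": -1, "dx": 0, "dy": 0, "dz": 0, "spin": 1}]}}

```text
t: 4.0
ee_pos: [0.4729, 0.2886, 0.3239]
ee_rot: [-0.001, 0.241, 0.971, -0.001]
force: [-0.3, 0.2, -5.7]
width: 0.21
gripper_force: 40.0
```

Emit:
{"op": "play_rows", "data": {"plan": [{"jaw": -1, "dx": 0, "dy": 0, "dz": 0, "spin": 1}, {"jaw": -1, "dx": 0, "dy": 0, "dz": 0, "spin": 1}, {"jaw": -1, "dx": 0, "dy": 0, "dz": 0, "spin": 1}, {"jaw": -1, "dx": 0, "dy": 0, "dz": 0, "spin": 1}, {"jaw": -1, "dx": 0, "dy": 0, "dz": 0, "spin": 1}, {"jaw": -1, "dx": 0, "dy": 0, "dz": 0, "spin": 1}, {"jaw": -1, "dx": 0, "dy": 0, "dz": 0, "spin": 1}, {"jaw": -1, "dx": 0, "dy": 0, "dz": 0, "spin": 1}]}}

```text
t: 4.8
ee_pos: [0.4729, 0.2888, 0.3238]
ee_rot: [-0.001, 0.499, 0.867, -0.001]
force: [0.8, -0.0, -5.8]
width: 0.212
gripper_force: 40.0
```

Emit:
{"op": "play_rows", "data": {"plan": [{"jaw": -1, "dx": 0, "dy": 0, "dz": 0, "spin": 1}, {"jaw": -1, "dx": 0, "dy": 0, "dz": 0, "spin": 1}, {"jaw": -1, "dx": 0, "dy": 0, "dz": 0, "spin": 1}, {"jaw": -1, "dx": 0, "dy": 0, "dz": 0, "spin": 1}, {"jaw": -1, "dx": 0, "dy": 0, "dz": 0, "spin": 1}, {"jaw": -1, "dx": 0, "dy": 0, "dz": 0, "spin": 1}, {"jaw": -1, "dx": 0, "dy": 0, "dz": 0, "spin": 1}, {"jaw": -1, "dx": 0, "dy": 0, "dz": 0, "spin": 0}]}}

```text
t: 5.6
ee_pos: [0.4728, 0.2889, 0.3238]
ee_rot: [-0.0, 0.693, 0.721, -0.001]
force: [-0.3, 0.3, -5.6]
width: 0.21
gripper_force: 40.0
```

```bash
python3 -c "
from h import *
go(586,37,140,-5.56)"
```

```text
t 5.6 grasp mm [472.5 288.7 143.4] yaw 2.32 tilt z [-0.002 -0.001 -1.   ] j [-0.86  0.63  0.41  1.88 -0.37  0.71 -0.2 ] F [-0.3  0.3 -5.6] w 0.21 gf 40.0
 units now [-6.4   2.58  0.09]  spin units 1.97  units after spin [-5.99  3.43  0.09]
```

Emit:
{"op": "play_rows", "data": {"plan": [{"jaw": -1, "dx": 0, "dy": 0, "dz": 0, "spin": 1}, {"jaw": -1, "dx": 0, "dy": 0, "dz": 0, "spin": 0.97}, {"jaw": -1, "dx": -0.5, "dy": 0.3, "dz": 0, "spin": 0}, {"jaw": -1, "dx": -0.8, "dy": 0.45, "dz": 0, "spin": 0}, {"jaw": -1, "dx": -0.8, "dy": 0.45, "dz": 0, "spin": 0}, {"jaw": -1, "dx": -0.8, "dy": 0.45, "dz": 0, "spin": 0}, {"jaw": -1, "dx": -0.8, "dy": 0.45, "dz": 0, "spin": 0}, {"jaw": -1, "dx": -0.8, "dy": 0.45, "dz": 0, "spin": 0}]}}

```text
t: 6.4
ee_pos: [0.5576, 0.0986, 0.3242]
ee_rot: [-0.001, 0.74, 0.673, -0.0]
force: [1.3, 0.5, -5.8]
width: 0.213
gripper_force: 40.0
```

Emit:
{"op": "play_rows", "data": {"plan": [{"jaw": -1, "dx": -0.8, "dy": 0.45, "dz": 0, "spin": 0}, {"jaw": -1, "dx": -0.5, "dy": 0.3, "dz": 0, "spin": 0}, {"jaw": -1, "dx": -0.2, "dy": 0.1, "dz": 0, "spin": 0}, {"jaw": -1, "dx": 0, "dy": 0, "dz": 0, "spin": 0}, {"jaw": -1, "dx": 0, "dy": 0, "dz": 0, "spin": 0}]}}

```text
t: 6.9
ee_pos: [0.5849, 0.0386, 0.3241]
ee_rot: [-0.001, 0.74, 0.673, -0.0]
force: [0.5, 0.7, -5.6]
width: 0.211
gripper_force: 40.0
```

```bash
python3 - <<'E'
from h import *
go(586,37,84,-5.56)
s=get_state();w=get_image("wrist");save(w,"w3.png")
o=np.array([616.3,24.5]);X=np.array([.9953,-.0968]);Y=np.array([.0968,.9953])
f=lambda x,y,z:np.r_[o+x*X+y*Y,z]/1000
print(proj(w,[f(0,-130,48),f(0,130,48),f(-9,-95,30),f(-9,95,30)],s))
E
```

```text
t 6.9 grasp mm [584.5  38.9 143.7] yaw -5.45 tilt z [-0.002  0.002 -1.   ] j [-0.37  0.67  0.4   1.79 -0.37  0.76  0.13] F [ 0.5  0.7 -5.6] w 0.211 gf 40.0
 units now [-0.05  0.04  1.49]  spin units 0.03  units after spin [-0.05  0.04  1.49]
[[286.08352008 325.84686869]
 [294.94750204  63.21487633]
 [277.16401977 287.13379658]
 [281.38683952 107.6728631 ]]
```

View pics/w3.png

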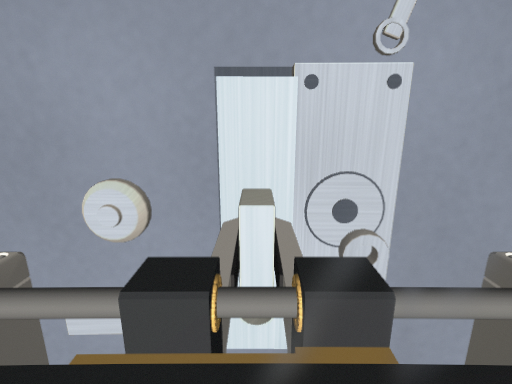

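The plate corner appears at (294,63) against a predicted (295,63), so the calibration holds, and the bar is parallel to the edge. Lowering now.

Emit:
{"op": "play_rows", "data": {"plan": [{"jaw": -1, "dx": 0, "dy": 0.05, "dz": 0.4, "spin": 0.03}, {"jaw": -1, "dx": 0, "dy": 0, "dz": 0.5, "spin": 0}, {"jaw": -1, "dx": 0, "dy": 0, "dz": 0.4, "spin": 0}, {"jaw": -1, "dx": 0, "dy": 0, "dz": 0.2, "spin": 0}, {"jaw": -1, "dx": 0, "dy": 0, "dz": 0, "spin": 0}, {"jaw": -1, "dx": 0, "dy": 0, "dz": 0, "spin": 0}]}}

```text
t: 7.55
ee_pos: [0.5878, 0.0371, 0.2646]
ee_rot: [0.0, 0.741, 0.671, 0.0]
force: [-0.1, 0.7, -5.6]
width: 0.214
gripper_force: 40.0
```

Emit:
{"op": "play_rows", "data": {"plan": [{"jaw": -1, "dx": 0, "dy": 0, "dz": 0.05, "spin": 0}, {"jaw": -1, "dx": 0, "dy": 0, "dz": 0.05, "spin": 0}, {"jaw": -1, "dx": 0, "dy": 0, "dz": 0, "spin": 0}]}}

```text
t: 7.85
ee_pos: [0.5876, 0.0368, 0.2608]
ee_rot: [0.0, 0.741, 0.671, 0.0]
force: [-0.2, 0.2, -5.9]
width: 0.207
gripper_force: 40.0
```

```bash
python3 -c "
from h import *
go(591.4,37,78,-5.56)"
```

```text
t 7.85 grasp mm [587.7  36.8  80.4] yaw -5.68 tilt z [ 0.  0. -1.] j [-0.33  0.76  0.35  1.82 -0.41  0.63  0.17] F [-0.2  0.2 -5.9] w 0.207 gf 40.0
 units now [0.01 0.09 0.06]  spin units -0.03  units after spin [0.01 0.09 0.06]
```

Emit:
{"op": "play_rows", "data": {"plan": [{"jaw": -1, "dx": 0, "dy": 0.05, "dz": 0.02, "spin": 0}, {"jaw": -1, "dx": 0, "dy": 0.05, "dz": 0, "spin": 0}, {"jaw": -1, "dx": 0, "dy": 0.05, "dz": 0, "spin": 0}, {"jaw": -1, "dx": 0, "dy": 0, "dz": 0, "spin": 0}]}}

```text
t: 8.25
ee_pos: [0.592, 0.0363, 0.2594]
ee_rot: [-0.002, 0.741, 0.671, -0.002]
force: [-4.4, 0.1, -1.4]
width: 0.212
gripper_force: 40.0
```

```bash
python3 -c "
from h import *
go(591.4,37,78,-5.56)"
```

```text
t 8.25 grasp mm [590.9  36.4  79. ] yaw -5.63 tilt z [-0.006  0.001 -1.   ] j [-0.33  0.77  0.35  1.81 -0.41  0.65  0.17] F [-4.4  0.1 -1.4] w 0.212 gf 40.0
 units now [0.02 0.01 0.02]  spin units -0.02  units after spin [0.02 0.01 0.02]
```

Emit:
{"op": "play_rows", "data": {"plan": [{"jaw": -1, "dx": 0, "dy": 0.05, "dz": 0, "spin": 0}, {"jaw": -1, "dx": 0, "dy": 0.03, "dz": 0, "spin": 0}, {"jaw": -1, "dx": 0, "dy": 0, "dz": 0, "spin": 0}]}}

```text
t: 8.55
ee_pos: [0.5932, 0.0361, 0.2593]
ee_rot: [-0.005, 0.741, 0.672, -0.004]
force: [-11.0, -0.3, 3.0]
width: 0.214
gripper_force: 40.0
```

```bash
python3 -c "
from h import *
go(591.4,37,78,-5.56);print(get_state()['torque'])"
```

```text
t 8.55 grasp mm [591.1  36.4  79. ] yaw -5.63 tilt z [-0.012  0.002 -1.   ] j [-0.33  0.77  0.35  1.8  -0.41  0.66  0.17] F [-11.   -0.3   3. ] w 0.214 gf 40.0
 units now [0.02 0.01 0.02]  spin units -0.02  units after spin [0.02 0.01 0.02]
[0.10539075 2.77128494 0.25730152]
```

Emit:
{"op": "play_rows", "data": {"plan": [{"jaw": -1, "dx": 0, "dy": -0.04, "dz": 0.03, "spin": 0}, {"jaw": -1, "dx": 0, "dy": 0, "dz": 0, "spin": 0}, {"jaw": -0.15, "dx": 0, "dy": 0, "dz": 0, "spin": 0}, {"jaw": -0.15, "dx": 0, "dy": 0, "dz": 0, "spin": 0}, {"jaw": -0.15, "dx": 0, "dy": 0, "dz": 0, "spin": 0}, {"jaw": -0.15, "dx": 0, "dy": 0, "dz": 0, "spin": 0}]}}

```text
t: 9.15
ee_pos: [0.5962, 0.0359, 0.2593]
ee_rot: [0.001, 0.741, 0.671, 0.001]
force: [1.0, 0.9, -0.2]
width: 0.424
gripper_force: 0.0
```

```bash
python3 -c "
from h import *
go(591.4,37,160,-5.56)"
```

```text
t 9.15 grasp mm [596.7  35.8  78.9] yaw -5.69 tilt z [ 0.003 -0.    -1.   ] j [-0.32  0.77  0.35  1.8  -0.41  0.64  0.17] F [ 1.   0.9 -0.2] w 0.424 gf 0.0
 units now [ 0.02 -0.13 -2.03]  spin units -0.03  units after spin [ 0.02 -0.13 -2.03]
```

Emit:
{"op": "play_rows", "data": {"plan": [{"jaw": -0.15, "dx": 0, "dy": 0, "dz": -0.3, "spin": 0}, {"jaw": -0.15, "dx": 0, "dy": 0, "dz": -0.7, "spin": 0}, {"jaw": -0.15, "dx": 0, "dy": 0, "dz": -0.9, "spin": 0}, {"jaw": -0.15, "dx": 0, "dy": 0, "dz": -0.9, "spin": 0}, {"jaw": -0.15, "dx": 0, "dy": 0, "dz": -0.9, "spin": 0}, {"jaw": -0.15, "dx": 0, "dy": 0, "dz": -0.9, "spin": 0}]}}

```text
t: 9.75
ee_pos: [0.5951, 0.0358, 0.4453]
ee_rot: [0.001, 0.741, 0.671, 0.001]
force: [0.5, -0.5, 0.0]
width: 0.424
gripper_force: 0.0
```

```bash
python3 - <<'E'
from h import *
import pickle
T=pickle.load(open("top.pkl","rb"));S=pickle.load(open("scene.pkl","rb"))
print(plane(T,[[396.8,224.9]],.18)*1000, plane(S,[[136,143.6]],.18)*1000)
# rack top: corners from crop (448x280 of 120x75 at 325,185): near end edge starts right of dark side
cr=np.array([[60,127],[254,101],[266,186],[72,212]])*[120/448,75/280]+[325,185]
P=plane(T,cr,.06)*1000;print(P.round(1),P.mean(0))
d=(P[0]+P[3]-P[1]-P[2])/2;print(d,np.degrees(np.arctan2(d[1],d[0])))
m=P.mean(0);u=d/np.linalg.norm(d);print("holes",m+40*u,m-40*u)
go(475,-220,260,84)
E
```

```text
[[ 485.84584976 -350.02160322  180.        ]] [[ 493.81277207 -343.77486398  180.        ]]
[[ 502.9 -232.7   60. ]
 [ 524.9 -382.9   60. ]
 [ 459.5 -390.9   60. ]
 [ 437.8 -241.6   60. ]] [ 481.28499554 -312.00503484   60.        ]
[-21.84762052 149.78464399   0.        ] 98.29865315160623
holes [ 475.51167793 -272.42386756   60.        ] [ 487.05831315 -351.58620213   60.        ]
t 9.75 grasp mm [595.3  35.8 264.9] yaw -5.71 tilt z [ 0.002 -0.    -1.   ] j [-0.41  0.55  0.48  1.63 -0.28  1.03  0.06] F [ 0.5 -0.5  0. ] w 0.424 gf 0.0
 units now [-6.66 -2.36  0.12]  spin units -22.43  units after spin [ 2.32 -6.67  0.11]
```

Emit:
{"op": "play_rows", "data": {"plan": [{"jaw": -0.15, "dx": -0.4, "dy": -0.1, "dz": -0.1, "spin": 0}, {"jaw": -0.15, "dx": -0.9, "dy": -0.15, "dz": -0.2, "spin": 0}, {"jaw": -0.15, "dx": -0.9, "dy": -0.15, "dz": -0.2, "spin": 0}, {"jaw": -0.15, "dx": -0.9, "dy": -0.15, "dz": -0.2, "spin": -0.5}, {"jaw": -0.15, "dx": -0.9, "dy": -0.15, "dz": -0.2, "spin": -0.5}, {"jaw": -0.15, "dx": -0.9, "dy": -0.15, "dz": 0, "spin": -0.5}, {"jaw": -0.15, "dx": -0.9, "dy": -0.15, "dz": 0, "spin": -0.5}, {"jaw": -0.15, "dx": -0.9, "dy": -0.15, "dz": 0, "spin": -0.5}]}}

```text
t: 10.55
ee_pos: [0.5342, -0.2307, 0.479]
ee_rot: [0.0, 0.68, 0.733, -0.0]
force: [0.6, 0.4, -0.6]
width: 0.423
gripper_force: 0.0
```

Emit:
{"op": "play_rows", "data": {"plan": [{"jaw": -0.15, "dx": -0.9, "dy": -0.15, "dz": 0, "spin": -0.5}, {"jaw": -0.15, "dx": -0.9, "dy": -0.15, "dz": 0, "spin": -0.5}, {"jaw": -0.15, "dx": -0.9, "dy": -0.15, "dz": 0, "spin": 0}, {"jaw": -0.15, "dx": 0, "dy": 0, "dz": 0, "spin": 0}, {"jaw": -0.15, "dx": 0, "dy": 0, "dz": 0, "spin": 0}]}}

```text
t: 11.05
ee_pos: [0.5284, -0.3392, 0.4784]
ee_rot: [-0.0, 0.655, 0.756, -0.0]
force: [0.9, -0.7, -0.3]
width: 0.425
gripper_force: 0.0
```

```bash
python3 - <<'E'
from h import *
import pickle
go(487,-351,290,8.3)
s=get_state();w=get_image("wrist");pickle.dump((s,w),open("w4.pkl","wb"))
t=get_image("top");pickle.dump(t,open("top2.pkl","wb"))
print(proj(w,np.array([[487,-351,180],[475.5,-272.4,109]])/1000,s))
e=cv2.resize(t["color"][135:230,190:320],(547,400),interpolation=cv2.INTER_CUBIC)
o=np.hstack([cv2.resize(w["color"],(253,190)),np.zeros((190,1,3),np.uint8)])
W=np.zeros((584,800,3),np.uint8);W[:384,:512]=w["color"];W[384:584,520:793]=cv2.resize(e,(273,200))
W[:200,515:800]=cv2.resize(t["color"][145:200,205:285],(285,200),interpolation=cv2.INTER_CUBIC)
cv2.imwrite("pics/w4.png",W[:,:,::-1])
E
```

```text
t 11.05 grasp mm [ 528.2 -339.1  298. ] yaw 8.16 tilt z [-0.001  0.    -1.   ] j [ 0.26  0.56  0.44  1.49 -0.25  1.14  0.89] F [ 0.9 -0.7 -0.3] w 0.425 gf 0.0
 units now [-0.15 -1.06  0.2 ]  spin units -0.04  units after spin [-0.15 -1.06  0.2 ]
[[214.35128807 198.16532825]
 [220.21905498 118.74678953]]
```

View pics/w4.png

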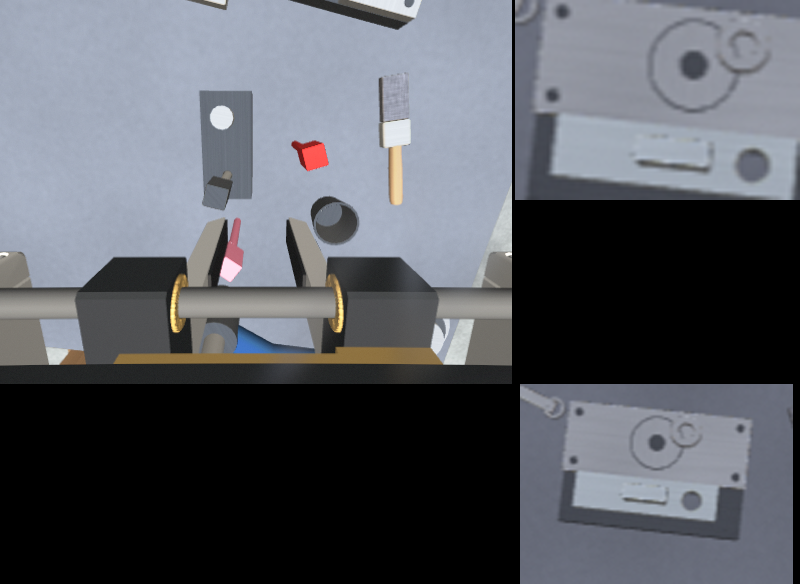

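The guide is flush in the top view, with the slot visible through its hole. In the wrist view the probe's dark head is at (217,191), close to the prediction. I'll centre the camera over it to get the head's yaw.

Emit:
{"op": "play_rows", "data": {"plan": [{"jaw": -0.15, "dx": 0, "dy": -0.5, "dz": 0, "spin": 0}, {"jaw": -0.15, "dx": 0, "dy": -0.5, "dz": 0, "spin": 0}, {"jaw": -0.15, "dx": 0, "dy": 0, "dz": 0, "spin": 0}, {"jaw": -0.15, "dx": 0, "dy": 0, "dz": 0, "spin": 0}]}}

```text
t: 11.55
ee_pos: [0.4905, -0.3427, 0.4791]
ee_rot: [0.0, 0.653, 0.757, 0.001]
force: [0.6, 0.5, -0.4]
width: 0.425
gripper_force: 0.0
```

```bash
python3 - <<'E'
from h import *
import pickle
go(487,-351,290,8.3)
s=get_state();w=get_image("wrist");pickle.dump((s,w),open("w5.pkl","wb"))
print(proj(w,np.array([[487,-351,180],[487,-351,60]])/1000,s), cam(w,s)[1], w["mtx"])
e=cv2.resize(w["color"][150:240,215:305],(600,600),interpolation=cv2.INTER_CUBIC)
e=cv2.normalize(e,None,0,255,cv2.NORM_MINMAX)
e=np.clip(e.astype(float)*2,0,255).astype(np.uint8)
cv2.imwrite("pics/w5.png",e[:,:,::-1])
E
```

```text
t 11.55 grasp mm [ 490.8 -342.6  298.7] yaw 8.4 tilt z [ 0.001  0.001 -1.   ] j [ 0.28  0.51  0.45  1.58 -0.24  1.11  0.94] F [ 0.6  0.5 -0.4] w 0.425 gf 0.0
 units now [-0.19 -0.12  0.22]  spin units 0.03  units after spin [-0.19 -0.12  0.22]
[[250.53640339 199.68989992]
 [252.03516328 176.94807282]] [ 0.48069622 -0.271036    0.46022367] [[281.12376121   0.         256.44225716]
 [  0.         281.12376121 192.84190252]
 [  0.           0.           1.        ]]
```

View pics/w5.png

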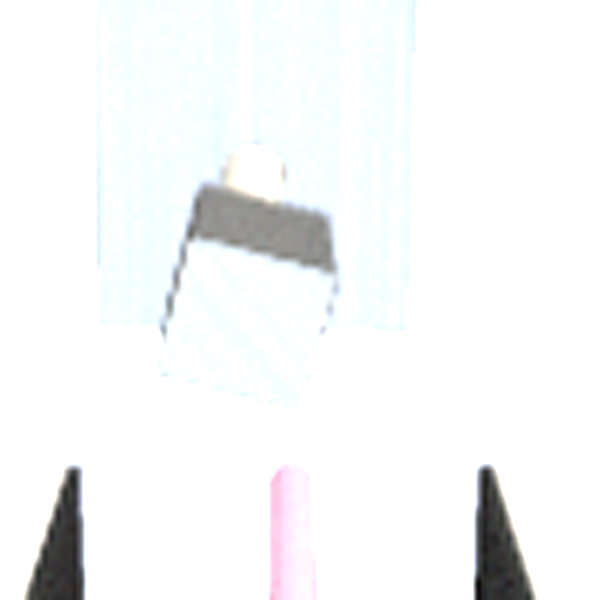

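The head's top face shows corners at crop (193,238), (337,272), (298,403) and (160,375), turned about 13° from the gripper axes.

```bash
python3 - <<'E'
from h import *
import pickle
s,w=pickle.load(open("w5.pkl","rb"))
q=np.array([[193,238],[337,272],[298,403],[160,375]])*90/600+[215,150]-0.5*0
P=plane(w,q,.18,s)*1000;print(P.round(1),P.mean(0))
e=np.diff(np.r_[P,P[:1]],axis=0);print(np.linalg.norm(e,axis=1),np.degrees(np.arctan2(e[:,1],e[:,0])))
# pink base, for clearance
m=P.mean(0);go(m[0],m[1],162,np.degrees(np.arctan2(*((e[0]-e[2])[[1,0]]))))
t=pickle.load(open("top2.pkl","rb"))
E
```

```text
[[ 478.2 -337.3  180. ]
 [ 500.9 -339.3  180. ]
 [ 498.1 -361.2  180. ]
 [ 476.1 -359.8  180. ]] [ 488.35209836 -349.3953145   180.        ]
[22.78755538 22.02602915 22.08026283 22.63856622] [ -5.25058538 -97.24160131 176.37346352  84.62518901]
t 11.6 grasp mm [ 491.2 -342.6  298.5] yaw 8.45 tilt z [ 0.001  0.    -1.   ] j [ 0.28  0.51  0.45  1.58 -0.24  1.11  0.94] F [ 1.2  0.4 -0. ] w 0.422 gf 0.0
 units now [-0.16 -0.1   3.41]  spin units 3.22  units after spin [-0.18 -0.06  3.41]
```

Emit:
{"op": "play_rows", "data": {"plan": [{"jaw": -0.15, "dx": 0, "dy": 0, "dz": 0, "spin": 0.9}, {"jaw": -0.15, "dx": 0, "dy": 0, "dz": 0, "spin": 0.9}, {"jaw": -0.15, "dx": 0, "dy": 0, "dz": 0, "spin": 0.9}, {"jaw": -0.15, "dx": 0, "dy": 0, "dz": 0, "spin": 0.76}, {"jaw": -0.15, "dx": -0.18, "dy": -0.06, "dz": 0, "spin": 0}, {"jaw": -0.15, "dx": 0, "dy": 0, "dz": 0.5, "spin": 0}, {"jaw": -0.15, "dx": 0, "dy": 0, "dz": 0.7, "spin": 0}, {"jaw": -0.15, "dx": 0, "dy": 0, "dz": 0.5, "spin": 0}]}}

```text
t: 12.4
ee_pos: [0.487, -0.3506, 0.4092]
ee_rot: [-0.0, 0.74, 0.673, 0.0]
force: [0.5, -0.4, -0.0]
width: 0.423
gripper_force: 0.0
```

Emit:
{"op": "play_rows", "data": {"plan": [{"jaw": -0.15, "dx": 0, "dy": 0, "dz": 0, "spin": 0}, {"jaw": -0.15, "dx": 0, "dy": 0, "dz": 0, "spin": 0}]}}

```text
t: 12.6
ee_pos: [0.4871, -0.3511, 0.4109]
ee_rot: [0.0, 0.74, 0.673, -0.0]
force: [-0.2, 0.1, -0.8]
width: 0.426
gripper_force: 0.0
```

```bash
python3 -c "
from h import *
go(488.4,-349.4,159,-5.4)"
```

```text
t 12.6 grasp mm [ 487.1 -351.1  230.5] yaw -5.46 tilt z [ 0. -0. -1.] j [ 0.28  0.59  0.48  1.66 -0.32  0.97  0.78] F [-0.2  0.1 -0.8] w 0.426 gf 0.0
 units now [0.05 0.03 1.79]  spin units -0.02  units after spin [0.05 0.03 1.79]
```

Emit:
{"op": "play_rows", "data": {"plan": [{"jaw": -0.15, "dx": 0.04, "dy": 0.03, "dz": 0.4, "spin": 0}, {"jaw": -0.15, "dx": 0, "dy": 0, "dz": 0.6, "spin": 0}, {"jaw": -0.15, "dx": 0, "dy": 0, "dz": 0.5, "spin": 0}, {"jaw": -0.15, "dx": 0, "dy": 0, "dz": 0.29, "spin": 0}, {"jaw": -0.15, "dx": 0, "dy": 0, "dz": 0, "spin": 0}, {"jaw": -0.15, "dx": 0, "dy": 0, "dz": 0, "spin": 0}]}}

```text
t: 13.2
ee_pos: [0.4884, -0.3498, 0.3402]
ee_rot: [0.001, 0.74, 0.672, 0.0]
force: [0.3, 0.2, 0.4]
width: 0.422
gripper_force: 0.0
```

```bash
python3 -c "
from h import *
go(488.4,-349.4,159,-5.4)"
```

```text
t 13.2 grasp mm [ 488.6 -350.   159.8] yaw -5.52 tilt z [ 0.001 -0.001 -1.   ] j [ 0.3   0.67  0.44  1.73 -0.37  0.82  0.82] F [0.3 0.2 0.4] w 0.422 gf 0.0
 units now [ 0.02 -0.01  0.02]  spin units -0.03  units after spin [ 0.02 -0.01  0.02]
```

Emit:
{"op": "play_rows", "data": {"plan": [{"jaw": -1, "dx": 0, "dy": 0, "dz": 0, "spin": 0}, {"jaw": -1, "dx": 0, "dy": 0, "dz": 0, "spin": 0}, {"jaw": -1, "dx": 0, "dy": 0, "dz": 0, "spin": 0}, {"jaw": -1, "dx": 0, "dy": 0, "dz": 0, "spin": 0}, {"jaw": -1, "dx": 0, "dy": 0, "dz": 0, "spin": 0}, {"jaw": -1, "dx": 0, "dy": 0, "dz": 0, "spin": 0}], "squeeze": 45}}

```text
t: 13.8
ee_pos: [0.4877, -0.3497, 0.3399]
ee_rot: [0.0, 0.74, 0.672, -0.0]
force: [-2.9, 0.9, 5.9]
width: 0.252
gripper_force: 44.9
```

```bash
python3 -c "
from h import *
go(488.4,-349.4,159,-5.4)"
```

```text
t 13.8 grasp mm [ 487.7 -349.8  159.5] yaw -5.54 tilt z [ 0. -0. -1.] j [ 0.3   0.67  0.44  1.74 -0.37  0.82  0.82] F [-2.9  0.9  5.9] w 0.252 gf 44.9
 units now [0.01 0.02 0.01]  spin units -0.03  units after spin [0.01 0.02 0.01]
```

Emit:
{"op": "play_rows", "data": {"plan": [{"jaw": -1, "dx": 0, "dy": 0, "dz": -0.2, "spin": 0}, {"jaw": -1, "dx": 0, "dy": 0, "dz": -0.4, "spin": 0}, {"jaw": -1, "dx": 0, "dy": 0, "dz": -0.5, "spin": 0}, {"jaw": -1, "dx": 0, "dy": 0, "dz": -0.6, "spin": 0}, {"jaw": -1, "dx": 0, "dy": 0, "dz": -0.7, "spin": 0}, {"jaw": -1, "dx": 0, "dy": 0, "dz": -0.6, "spin": 0}, {"jaw": -1, "dx": 0, "dy": 0, "dz": -0.4, "spin": 0}, {"jaw": -1, "dx": 0, "dy": 0, "dz": 0, "spin": 0}]}}

```text
t: 14.6
ee_pos: [0.4884, -0.3497, 0.4775]
ee_rot: [0.002, 0.74, 0.672, 0.001]
force: [0.4, 0.1, -1.1]
width: 0.254
gripper_force: 44.9
```

```bash
python3 - <<'E'
from h import *
import pickle
t=get_image("top");pickle.dump(t,open("top3.pkl","wb"))
t=pickle.load(open("top2.pkl","rb"));c=t["color"];g=cv2.cvtColor(c,cv2.COLOR_RGB2GRAY)
# crop (205,145) scale 285/80: hole at (752-515,165)
sx,sy=285/80,200/55
print("hole approx px",205+237/sx,145+165/sy)
x0,y0=int(205+237/sx),int(145+165/sy)
r=g[y0-8:y0+9,x0-10:x0+11];print(r)
# guide outline
hsv=c[...,2].astype(int)
print(c[188,225],c[160,225],c[y0,x0])
o=np.array([616.3,24.5]);X=np.array([.9953,-.0968]);Y=np.array([.0968,.9953])
h=o-25*X+(10-65)*Y;print("nominal hole",h,proj(t,np.r_[h,55]/1000))
E
```

```text
hole approx px 271.5263157894737 190.375
[[169 169 170 169 169 169 169 170 169 169 169 167 166 166 165 163 161 158
  157 157 155]
 [169 169 168 168 168 168 168 168 169 169 170 170 171 171 170 171 171 171
  172 171 171]
 [169 170 170 169 170 169 170 169 170 170 170 170 170 170 170 169 170 171
  171 171 172]
 [167 169 169 170 171 171 173 173 170 167 158 158 168 172 172 171 170 171
  172 171 172]
 [166 168 167 167 167 168 166 147 117  97  84  83 108 147 171 175 174 174
  173 174 173]
 [169 171 170 171 171 171 149 111  97  95  86  84  82  96 138 167 171 170
  171 173 174]
 [169 171 171 171 173 169 139 101 103 104 104 105 104  98 112 150 173 172
  172 171 171]
 [167 168 169 170 170 156 124 105 106 106 107 106 106 104 104 139 171 174
  172 171 173]
 [166 166 167 166 165 147 115 104 105 106 105 106 105 105 101 137 170 173
  172 173 173]
 [169 169 169 169 168 152 122 104 105 106 105 105 104 104 104 138 168 169
  169 170 172]
 [168 167 167 167 168 163 137 107 104 104 105 104 104 105 116 148 169 169
  169 170 170]
 [168 169 168 168 168 167 152 122 106 104 103 103 105 112 140 166 170 170
  171 171 172]
 [168 169 168 168 169 169 168 152 126 110 108 111 126 150 166 169 168 168
  168 169 170]
 [169 169 170 170 168 170 170 169 165 157 151 158 166 168 170 170 170 169
  170 170 170]
 [171 171 171 170 170 170 170 170 171 170 169 169 169 170 169 169 168 170
  169 169 171]
 [166 168 168 168 168 168 169 169 171 171 171 171 171 171 171 170 171 170
  168 169 170]
 [ 88  96 104 104 114 122 132 143 154 166 166 167 166 167 168 168 168 169
  170 172 171]]
[163 172 184] [148 151 162] [101 105 119]
nominal hole [586.0935 -27.8215] [[270.3699132  189.72309521]]
```

```bash
python3 - <<'E'
from h import *
import pickle
for n in("top2.pkl","top3.pkl"):
    t=pickle.load(open(n,"rb"));g=cv2.cvtColor(t["color"],cv2.COLOR_RGB2GRAY).astype(float)
    y0,x0=190,271;r=g[y0-7:y0+7,x0-8:x0+9];w=np.clip((170-r)/65,0,1);w[w<.15]=0
    ys,xs=np.mgrid[y0-7:y0+7,x0-8:x0+9];m=[(w*xs).sum()/w.sum(),(w*ys).sum()/w.sum()]
    P=plane(t,[m],.055)[0]*1000;print(n,m,w.sum(),P)
    # guide's plate-side edge & outer edge outline
    k=(t["color"][...,2].astype(int)-t["color"][...,0]>17)&(g>150)
    n_,l=cv2.connectedComponents(k.astype(np.uint8));mm=(l==l[188,225]).astype(np.uint8)
    kk=max(cv2.findContours(mm,0,1)[0],key=cv2.contourArea).reshape(-1,2)
    print(cv2.minAreaRect((plane(t,kk,.055)[:,:2]*1000).astype(np.float32)),mm.sum())
s=get_state();w=get_image("wrist");pickle.dump((s,w),open("w6.pkl","wb"))
r=rot(s["ee_rot"]).as_matrix();p=s["ee_pos"]+r[:,2]*grip_depth
print("tip px nominal",proj(w,[p+r[:,2]*.1445,p+r[:,2]*.0245],s))
cv2.imwrite("pics/w6.png",w["color"][:,:,::-1])
go(586,-28,290,-5.5)
E
```

```text
top2.pkl [np.float64(271.2077645051195), np.float64(189.96587030716722)] 72.12307692307692 [585.4070662  -30.28212989  55.        ]
((592.6510620117188, 34.17668151855469), (196.4958038330078, 50.44414138793945), 84.50648498535156) 948
top3.pkl [np.float64(271.20469940728196), np.float64(189.96888230313292)] 72.67692307692307 [585.39808715 -30.27325592  55.        ]
((592.6510620117188, 34.17668151855469), (196.4958038330078, 50.44414138793945), 84.50648498535156) 944
tip px nominal [[255.44231459 186.85505668]
 [254.94480338 226.10586269]]
t 14.7 grasp mm [ 488.  -348.9  294.3] yaw -5.51 tilt z [-0.     0.001 -1.   ] j [ 0.26  0.53  0.51  1.58 -0.28  1.11  0.74] F [-1.1  0.  -2.2] w 0.253 gf 44.9
 units now [8.22 1.67 0.11]  spin units -0.0  units after spin [8.22 1.67 0.11]
```

View pics/w6.png

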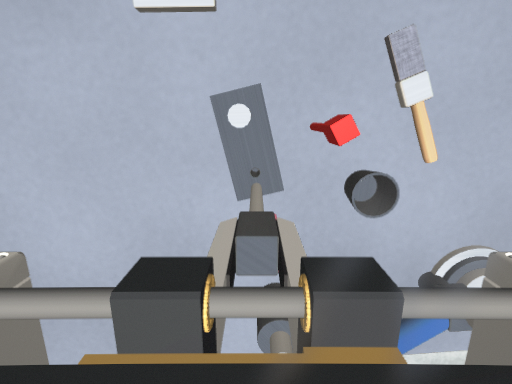

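The wrist view shows the probe held upright, with the shaft end near (257,184); the dark dot at (255,172) is the empty rack hole. I'll measure the shaft numerically.

```bash
python3 - <<'E'
from h import *
import pickle
s,w=pickle.load(open("w6.pkl","rb"));c=w["color"].astype(int)
d=c[...,0]-c[...,2]
for y in range(176,216,2): print(y,d[y,244:270].tolist())
r=rot(s["ee_rot"]).as_matrix();p=s["ee_pos"]+r[:,2]*grip_depth
a=np.linspace(0,2*np.pi,60)
for z in (.1445,.06):
    ring=p+r[:,2]*z+.006*(np.cos(a)[:,None]*r[:,0]+np.sin(a)[:,None]*r[:,1])
    q=proj(w,ring,s);print(q.min(0),q.max(0))
print(proj(w,[p+r[:,2]*.1445,p+r[:,2]*.1445+.001*r[:,0],p+r[:,2]*.1445+.001*r[:,1]],s))
E
```

```text
176 [-18, -18, -18, -17, -18, -17, -17, -14, -9, -1, -2, 1, 0, -2, -13, -17, -17, -17, -17, -17, -18, -19, -16, -17, -17, -17]
178 [-19, -18, -19, -17, -17, -17, -17, -17, -17, -16, -16, -16, -18, -16, -17, -17, -18, -18, -17, -18, -17, -18, -17, -16, -17, -18]
180 [-17, -18, -18, -17, -17, -17, -16, -15, -16, -17, -17, -19, -18, -18, -18, -18, -18, -17, -17, -17, -18, -18, -17, -17, -18, -17]
182 [-18, -15, -16, -18, -17, -17, -16, -17, -16, -18, -17, -13, -7, -11, -18, -17, -16, -18, -17, -16, -18, -18, -16, -18, -18, -17]
184 [-16, -18, -16, -16, -18, -18, -17, -17, -7, 8, 13, 15, 14, 13, 15, 8, -8, -17, -17, -18, -18, -17, -18, -18, -19, -18]
186 [-17, -17, -16, -17, -17, -18, -16, -1, 12, 14, 13, 13, 13, 14, 14, 13, 13, -8, -18, -17, -17, -18, -18, -17, -17, -17]
188 [-18, -17, -16, -17, -17, -18, -16, 8, 13, 13, 13, 14, 15, 13, 14, 14, 13, 8, -19, -17, -17, -18, -19, -18, -16, -18]
190 [-17, -18, -17, -18, -16, -18, -10, 11, 11, 14, 13, 13, 14, 14, 13, 13, 14, 11, -18, -18, -18, -18, -17, -17, -16, -17]
192 [-17, -18, -18, -18, -16, -17, -8, 10, 12, 12, 14, 13, 14, 14, 14, 14, 
[... 803 characters left out ...]
27, -16, 11, 12, 13, 13, 13, 15, 14, 14, 14, 13, 14, 13, 12, -9, -26, -25, -27, -27, -26, -26]
208 [-27, -28, -26, -26, -27, -12, 12, 12, 12, 14, 14, 14, 14, 14, 15, 15, 15, 13, 12, -5, -26, -27, -26, -26, -26, -28]
210 [-26, -26, -26, -27, -25, -1, 11, 13, 13, 13, 15, 13, 13, 14, 15, 14, 14, 15, 14, 5, -26, -28, -26, -27, -26, -26]
212 [1, 1, 2, 2, 3, 3, 1, 2, 3, 3, 2, 0, 2, 1, 2, 0, 1, 1, 1, 2, 2, 2, 2, 3, 2, 3]
214 [1, 2, 3, 2, 1, 2, 2, 3, 3, 2, 1, 2, 1, 2, 3, 1, 1, 3, 2, 3, 2, 2, 2, 2, 3, 3]
[250.08051406 181.60880422] [260.80404735 192.04383055]
[247.89698069 203.45926512] [262.39062198 217.26022584]
[[255.44231459 186.85505668]
 [255.44200699 185.98419612]
 [256.33636628 186.85543132]]
```

Emit:
{"op": "play_rows", "data": {"plan": [{"jaw": -1, "dx": 0.4, "dy": 0.1, "dz": 0, "spin": 0}, {"jaw": -1, "dx": 0.7, "dy": 0.14, "dz": 0, "spin": 0}, {"jaw": -1, "dx": 0.7, "dy": 0.14, "dz": 0, "spin": 0}, {"jaw": -1, "dx": 0.7, "dy": 0.14, "dz": 0, "spin": 0}, {"jaw": -1, "dx": 0.7, "dy": 0.14, "dz": 0, "spin": 0}, {"jaw": -1, "dx": 0.7, "dy": 0.14, "dz": 0, "spin": 0}, {"jaw": -1, "dx": 0.7, "dy": 0.14, "dz": 0, "spin": 0}, {"jaw": -1, "dx": 0.7, "dy": 0.14, "dz": 0, "spin": 0}]}}

```text
t: 15.5
ee_pos: [0.5516, -0.1396, 0.4738]
ee_rot: [-0.001, 0.74, 0.673, -0.0]
force: [0.7, 0.0, -1.5]
width: 0.255
gripper_force: 44.9
```

Emit:
{"op": "play_rows", "data": {"plan": [{"jaw": -1, "dx": 0.7, "dy": 0.14, "dz": 0, "spin": 0}, {"jaw": -1, "dx": 0.7, "dy": 0.14, "dz": 0, "spin": 0}, {"jaw": -1, "dx": 0.7, "dy": 0.14, "dz": 0, "spin": 0}, {"jaw": -1, "dx": 0.5, "dy": 0.1, "dz": 0.2, "spin": 0}, {"jaw": -1, "dx": 0.2, "dy": 0.05, "dz": 0.3, "spin": 0}, {"jaw": -1, "dx": 0, "dy": 0, "dz": 0.3, "spin": 0}, {"jaw": -1, "dx": 0, "dy": 0, "dz": 0, "spin": 0}, {"jaw": -1, "dx": 0, "dy": 0, "dz": 0, "spin": 0}]}}

```text
t: 16.3
ee_pos: [0.5844, -0.035, 0.4425]
ee_rot: [-0.0, 0.741, 0.671, -0.001]
force: [0.5, -0.8, -1.8]
width: 0.252
gripper_force: 44.9
```

```bash
python3 - <<'E'
from h import *
import pickle
go(585.4,-30.3,254,-5.5)
s=get_state();w=get_image("wrist");pickle.dump((s,w),open("w7.pkl","wb"))
r=rot(s["ee_rot"]).as_matrix();p=s["ee_pos"]+r[:,2]*grip_depth
print("tip, hole px nominal",proj(w,[p+r[:,2]*.1445,[.5854,-.0303,.055]],s))
g=cv2.cvtColor(w["color"],cv2.COLOR_RGB2GRAY)
for y in range(150,206,2): print(y,g[y,232:284].tolist())
E
```

```text
t 16.3 grasp mm [584.1 -35.2 262.1] yaw -5.68 tilt z [-0.001 -0.001 -1.   ] j [-0.3   0.53  0.49  1.67 -0.29  1.01  0.19] F [ 0.5 -0.8 -1.8] w 0.252 gf 44.9
 units now [0.12 0.02 0.2 ]  spin units -0.05  units after spin [0.12 0.02 0.2 ]
tip, hole px nominal [[255.44437632 186.85675697]
 [256.35676462 172.17053968]]
150 [101, 103, 103, 100, 109, 190, 233, 235, 234, 236, 234, 234, 235, 232, 233, 235, 233, 233, 231, 236, 235, 232, 229, 232, 233, 236, 236, 235, 234, 236, 237, 231, 230, 234, 237, 237, 233, 235, 233, 234, 235, 235, 234, 229, 217, 218, 221, 218, 221, 221, 220, 220]
152 [101, 104, 102, 102, 107, 178, 234, 234, 234, 235, 234, 235, 234, 233, 233, 235, 234, 233, 231, 236, 235, 232, 230, 232, 234, 236, 236, 235, 234, 236, 236, 231, 230, 234, 238, 236, 233, 234, 233, 233, 235, 234, 234, 229, 218, 219, 221, 218, 221, 221, 219, 220]
154 [100, 104, 104, 100, 108, 179, 233, 235, 233, 235, 234, 233, 235, 232, 233, 235, 234, 233, 232, 236, 235, 231, 229, 233, 234, 235, 236, 236, 233, 236, 236, 231, 231, 235, 237, 237, 233, 234, 232, 234, 234, 235, 234, 230, 217, 220, 220, 219, 221, 22
[... 5901 characters left out ...]
102, 101, 102, 101, 93, 103, 108, 115, 116, 120, 119, 120, 120, 119, 118, 114, 106, 103, 102, 99, 101, 102, 99, 102, 99, 100, 103, 100, 109, 234, 219, 218, 217, 221, 221, 219, 223, 221]
202 [102, 100, 101, 100, 100, 104, 100, 103, 100, 105, 101, 101, 103, 101, 101, 101, 103, 101, 96, 103, 110, 114, 116, 118, 120, 121, 122, 120, 119, 116, 110, 99, 102, 98, 100, 100, 99, 102, 98, 101, 104, 102, 107, 234, 218, 218, 217, 222, 220, 220, 223, 220]
204 [101, 100, 95, 91, 93, 104, 102, 103, 99, 102, 102, 99, 101, 102, 101, 100, 102, 98, 98, 105, 111, 114, 116, 118, 121, 122, 121, 121, 119, 114, 110, 97, 102, 97, 100, 100, 99, 101, 101, 101, 102, 102, 109, 234, 218, 217, 217, 222, 220, 220, 222, 222]
```

```bash
cat >> h.py <<'E'
def rel(n,tip,hole,tz=.1445):
    import pickle
    s,w=pickle.load(open(n,"rb"));r=rot(s["ee_rot"]).as_matrix();p=s["ee_pos"]+r[:,2]*grip_depth
    zt=(p+r[:,2]*tz)[2];a=plane(w,[tip],zt,s)[0];b=plane(w,[hole],.055,s)[0]
    print("tip",(a*1000).round(1),"grasp",(p*1000).round(1),"hole",(b*1000).round(1),"move tool units",(r.T@(b-a)/.04).round(3),"tip off tool mm",(r.T@(a-p)*1000).round(2))
E
python3 -c "
from h import *
rel('w7.pkl',[256.0,187.5],[256.1,171.7])"
```

```text
tip [584.5 -36.1 117.6] grasp [584.1 -35.2 262.1] hole [585.1 -29.6  55. ] move tool units [0.165 0.002 1.565] tip off tool mm [ -0.74   0.62 144.5 ]
```

Emit:
{"op": "play_rows", "data": {"plan": [{"jaw": -1, "dx": 0.16, "dy": 0, "dz": 0, "spin": 0}, {"jaw": -1, "dx": 0, "dy": 0, "dz": 0.3, "spin": 0}, {"jaw": -1, "dx": 0, "dy": 0, "dz": 0.4, "spin": 0}, {"jaw": -1, "dx": 0, "dy": 0, "dz": 0.3, "spin": 0}, {"jaw": -1, "dx": 0, "dy": 0, "dz": 0, "spin": 0}, {"jaw": -1, "dx": 0, "dy": 0, "dz": 0, "spin": 0}]}}

```text
t: 16.95
ee_pos: [0.5855, -0.027, 0.4029]
ee_rot: [-0.0, 0.74, 0.672, -0.0]
force: [-0.3, 0.2, -1.6]
width: 0.252
gripper_force: 44.9
```

```bash
python3 - <<'E'
from h import *
import pickle
go(585.3,-29.2,254,-5.5)
s=get_state();w=get_image("wrist");pickle.dump((s,w),open("w8.pkl","wb"))
r=rot(s["ee_rot"]).as_matrix();p=s["ee_pos"]+r[:,2]*grip_depth
print("tip, hole px nominal",proj(w,[p+r[:,2]*.1445,[.5851,-.0296,.055]],s))
g=cv2.cvtColor(w["color"],cv2.COLOR_RGB2GRAY)
for y in range(164,198,2): print(y,g[y,240:272].tolist())
E
```

```text
t 16.95 grasp mm [585.5 -27.  222.5] yaw -5.54 tilt z [-0. -0. -1.] j [-0.3   0.58  0.47  1.71 -0.31  0.93  0.2 ] F [-0.3  0.2 -1.6] w 0.252 gf 44.9
 units now [-0.06  0.   -0.79]  spin units -0.01  units after spin [-0.06  0.   -0.79]
tip, hole px nominal [[255.444308   186.85545541]
 [255.45400371 184.54052813]]
164 [232, 232, 233, 231, 230, 231, 233, 231, 230, 229, 235, 232, 229, 228, 229, 232, 232, 234, 233, 233, 231, 234, 234, 229, 227, 231, 234, 235, 233, 230, 232, 229]
166 [231, 231, 233, 232, 229, 231, 233, 230, 230, 229, 235, 233, 229, 227, 230, 232, 232, 233, 234, 233, 232, 234, 233, 228, 227, 232, 234, 235, 233, 230, 231, 230]
168 [232, 232, 233, 231, 230, 231, 233, 231, 230, 229, 235, 232, 229, 227, 229, 232, 232, 234, 234, 233, 231, 234, 234, 229, 227, 232, 234, 236, 233, 230, 232, 230]
170 [232, 232, 232, 232, 230, 233, 233, 231, 230, 230, 235, 232, 229, 227, 229, 231, 232, 234, 233, 233, 232, 234, 234, 229, 227, 232, 234, 236, 233, 231, 232, 230]
172 [232, 231, 232, 232, 230, 231, 233, 230, 230, 229, 235, 233, 230, 227, 229, 228, 228, 234, 234, 233, 231, 234, 234, 229,
[... 1315 characters left out ...]
138, 117, 106, 113, 230, 233, 233, 232, 230]
190 [233, 232, 231, 233, 231, 214, 123, 126, 129, 130, 127, 91, 102, 110, 113, 116, 117, 118, 118, 119, 113, 110, 123, 116, 113, 112, 192, 237, 234, 232, 231, 230]
192 [233, 231, 231, 233, 232, 231, 225, 165, 132, 132, 122, 94, 105, 109, 112, 114, 117, 118, 118, 117, 115, 112, 111, 123, 160, 221, 237, 237, 234, 232, 232, 230]
194 [232, 232, 232, 233, 232, 232, 233, 229, 224, 186, 129, 98, 105, 111, 114, 115, 117, 118, 119, 120, 114, 114, 153, 219, 231, 234, 237, 237, 234, 234, 231, 230]
196 [233, 231, 232, 233, 232, 232, 234, 231, 231, 228, 137, 99, 107, 112, 112, 115, 117, 119, 121, 120, 115, 116, 174, 231, 232, 234, 237, 237, 234, 235, 232, 231]
```

```bash
python3 -c "
from h import *
rel('w8.pkl',[256.05,187.8],[255.7,184.7])"
```

```text
tip [586.  -28.2  78. ] grasp [585.5 -27.  222.5] hole [585.4 -29.8  55. ] move tool units [-0.043 -0.011  0.574] tip off tool mm [ -1.09   0.68 144.5 ]
```

Emit:
{"op": "play_rows", "data": {"plan": [{"jaw": -1, "dx": -0.04, "dy": -0.01, "dz": 0, "spin": 0}, {"jaw": -1, "dx": 0, "dy": 0, "dz": 0, "spin": 0}, {"jaw": -1, "dx": 0, "dy": 0, "dz": 0.2, "spin": 0}, {"jaw": -1, "dx": 0, "dy": 0, "dz": 0.25, "spin": 0}, {"jaw": -1, "dx": 0, "dy": 0, "dz": 0.25, "spin": 0}, {"jaw": -1, "dx": 0, "dy": 0, "dz": 0.2, "spin": 0}, {"jaw": -1, "dx": 0, "dy": 0, "dz": 0, "spin": 0}, {"jaw": -1, "dx": 0, "dy": 0, "dz": 0, "spin": 0}]}}

```text
t: 17.8
ee_pos: [0.5849, -0.0285, 0.3667]
ee_rot: [-0.0, 0.74, 0.672, -0.0]
force: [-0.1, -0.6, -1.4]
width: 0.247
gripper_force: 44.9
```

```bash
python3 - <<'E'
from h import *
go(584.8,-28.7,159,-5.5)
E
```

```text
t 17.8 grasp mm [584.8 -28.5 186.3] yaw -5.53 tilt z [-0.001 -0.    -1.   ] j [-0.28  0.62  0.45  1.75 -0.34  0.85  0.23] F [-0.1 -0.6 -1.4] w 0.247 gf 44.9
 units now [-0.01 -0.    0.68]  spin units -0.01  units after spin [-0.01 -0.    0.68]
```

Emit:
{"op": "play_rows", "data": {"plan": [{"jaw": -1, "dx": 0, "dy": 0, "dz": 0.15, "spin": 0}, {"jaw": -1, "dx": 0, "dy": 0, "dz": 0.2, "spin": 0}, {"jaw": -1, "dx": 0, "dy": 0, "dz": 0.2, "spin": 0}, {"jaw": -1, "dx": 0, "dy": 0, "dz": 0.12, "spin": 0}, {"jaw": -1, "dx": 0, "dy": 0, "dz": 0, "spin": 0}, {"jaw": -1, "dx": 0, "dy": 0, "dz": 0, "spin": 0}, {"jaw": -1, "dx": 0, "dy": 0, "dz": 0, "spin": 0}]}}

```text
t: 18.5
ee_pos: [0.5851, -0.0285, 0.3405]
ee_rot: [0.0, 0.74, 0.672, 0.0]
force: [0.4, -0.3, -1.7]
width: 0.256
gripper_force: 44.9
```

```bash
python3 - <<'E'
from h import *
import pickle
go(584.8,-28.7,159,-5.5)
s=get_state();w=get_image("wrist");pickle.dump((s,w),open("w9.pkl","wb"))
t=get_image("scene")
cv2.imwrite("pics/w9.png",np.hstack([cv2.resize(w["color"][150:240,210:300],(400,400),interpolation=2),cv2.resize(t["color"][160:260,220:320],(400,400),interpolation=2)])[:,:,::-1])
E
```

```text
t 18.5 grasp mm [585.2 -28.5 160.1] yaw -5.53 tilt z [ 0.001 -0.    -1.   ] j [-0.27  0.65  0.43  1.78 -0.36  0.79  0.24] F [ 0.4 -0.3 -1.7] w 0.256 gf 44.9
 units now [-0.01 -0.01  0.03]  spin units -0.01  units after spin [-0.01 -0.01  0.03]
```

View pics/w9.png

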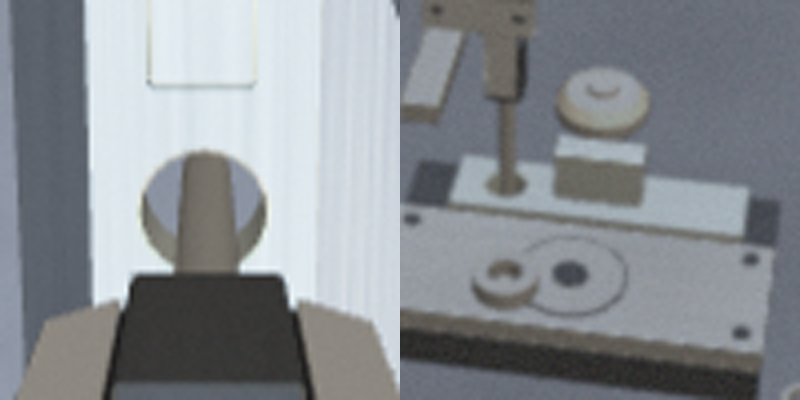

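The rod hangs upright in the middle of the hole (shaft at x≈208, hole at x≈203 in the left crop, about 1 mm off). The wrist force shows no contact, and the bar is flush. Handing in.

```bash
python3 -c "
from h import *
print(finish_job())"
```

```text
the job is handed in; nothing more can be done
None
```

I handed the job in: the guide bar lies flush along the plate and is let go. The probe rod is held upright, about 1 mm off the hole's centre by my measurements, with its tip about halfway down the slot (z ≈ 15 mm) and no contact force felt; the hand-in reported no verdict.

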